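# Put the bench tools back into their fitted inserts

### The job

Tool check at the end of the shift: put the block plane, the cork sanding block, the tape measure and the blue marker back, each into the tool insert whose pocket is cut to its shape. Set each one down in its pocket rather than dropping it in, so that it lies fully down on the orange pocket floor (plane and tape measure upright), and leave all four there.

Things in the scene. Friction and masses are not known exactly. Their poses are not given: they have to be found in the camera images.
- block_mid (a point): Cork sanding block, brown, with a thin orange-brown sheet under it: 111 long, 60 wide, 30 high, 0.06 kg, lying flat. Origin: its centre, half-way up (15 above its support). y along the length, z up. Grip across x at the origin, 60 wide, parallel sides. (mm)
- plane_mid (a point): Small dark blue block plane with a wooden front knob, standing on its sole: 160 long, 48 wide, 49 high, 0.78 kg. Origin: middle of its length and width, half-way up (24.5 above its support). y along the length, z up. Grip across x at the origin, on the two side walls: 48 wide, parallel, 28 high at the middle; the parts above them are narrower. (mm)
- tape_mid (a point): Yellow tape measure standing on its base: case 36 wide, 74 long, 65 high; a tongue of tape sticks out low at -y, 102 long in all, 0.28 kg. Origin: centre of the case, half-way up (32.5 above its support). y along the length, away from the tongue; z up. Grip across x, 36 wide. (mm)
- marker_mid (a point): Marker pen, blue barrel and white cap: 135 long, 14 thick, 0.015 kg, lying flat; it can roll. Origin: middle of the length, on the axis (7 above its support). y along the pen, cap towards -y. Grip across its length at the origin. Carry over the vice (270 high, left) and the tool chest (216 high, right). (mm)
- block_insert_home (a point): Tool insert, dark grey, 200 x 92 x 20 high, fixed; orange pocket floor 8 above the bench. Pocket for the sanding block, 8 play all round, either way round: 127 long, 76 wide; the block stands 18 proud of the insert's top. Finger scoop across it here, 60 along y, 82 along x, pocket-deep. Origin: where the tool's origin belongs, 23 above the bench. y lengthwise, z up. (mm)
- plane_insert_home (a point): Tool insert, dark grey, 200 x 92 x 20 high, fixed; orange pocket floor 8 above the bench. Pocket for the block plane on its sole, 8 play all round, either way round: a plain oblong 176 long, 64 wide. Finger scoop across it here, 60 along y, 82 along x, pocket-deep. Origin: where the tool's origin belongs, 32.5 above the bench. y lengthwise, z up. (mm)
- tape_insert_home (a point): Tool insert, dark grey, 200 x 92 x 20 high, fixed; orange pocket floor 8 above the bench. Pocket for the tape measure, 8 play all round, goes one way round: 118 long, 36 wide at the tongue end (-y), 52 for the case. Finger scoop across it here, 60 along y, 82 along x, pocket-deep. Origin: where the tool's origin belongs, 40.5 above the bench. y lengthwise, insert centre at y=-14, z up. (mm)
- marker_insert_home (a point): Tool insert, dark grey, 200 x 92 x 20 high, fixed; orange pocket floor 8 above the bench. Pocket for the marker, 8 play all round, either way round: a plain straight slot 152 long, 30 wide. Finger scoop across it here, 60 along y, 82 along x, pocket-deep. Origin: where the tool's origin belongs, 15 above the bench. y lengthwise, z up. (mm)

How it is judged (in metres and radians):
At the end, for the whole second after the job is handed in: Block plane, sanding block, tape measure and marker each lie in their own insert's pocket: middle within 13 mm (in plan) and 5 mm (in height) of its place, lengthwise within 0.22 rad of the insert's length, flat within 0.15 rad (the marker may have rolled), and at rest (below 0.02 m/s) (horizontal distance between block_mid and block_insert_home below 0.013 m and z of block_mid in the frame of block_insert_home between -0.005 and 0.005 m and angle between the y axis of block_mid and the y axis of block_insert_home, either way round below 0.22 rad and linear speed of each of block, plane, tape, marker below 0.02 m/s and angle between each of block_mid, plane_mid, tape_mid's own z axis and vertical below 0.15 rad and horizontal distance between plane_mid and plane_insert_home below 0.013 m and z of plane_mid in the frame of plane_insert_home between -0.005 and 0.005 m and angle between the y axis of plane_mid and the y axis of plane_insert_home, either way round below 0.22 rad and horizontal distance between tape_mid and tape_insert_home below 0.013 m and z of tape_mid in the frame of tape_insert_home between -0.005 and 0.005 m and angle between the y axis of tape_mid and the y axis of tape_insert_home, either way round below 0.22 rad and horizontal distance between marker_mid and marker_insert_home below 0.013 m and z of marker_mid in the frame of marker_insert_home between -0.005 and 0.005 m and angle between the y axis of marker_mid and the y axis of marker_insert_home, either way round below 0.22 rad); the robot touches nothing.
It fails at once if the sanding block is dropped or thrown into its pocket (faster than 0.7 m/s within 40 mm of its place) (distance between block_mid and block_insert_home below 0.04 m and linear speed of block above 0.7 m/s).
It fails at once if the block plane is dropped or thrown into its pocket (faster than 0.7 m/s within 40 mm of its place) (distance between plane_mid and plane_insert_home below 0.04 m and linear speed of plane above 0.7 m/s).
It fails at once if the tape measure is dropped or thrown into its pocket (faster than 0.7 m/s within 40 mm of its place) (distance between tape_mid and tape_insert_home below 0.04 m and linear speed of tape above 0.7 m/s).
It fails at once if the marker is dropped or thrown into its pocket (faster than 0.7 m/s within 40 mm of its place) (distance between marker_mid and marker_insert_home below 0.04 m and linear speed of marker above 0.7 m/s).
It also fails if it takes over 125 s, if anything falls off the work surface, if the arm or the gripper's body presses on something with over 40 N, if the wrist force passes 120 N, or if a joint passes its speed limit or range.

### The arm

A 6-joint arm with a two-finger parallel gripper is mounted at the origin on a cart in front of the work surface, level with it; the furniture and walls round the work are solid. World frame = base frame: x ahead of the robot, y to its left, z up, the work surface at z = 0. Lengths are in mm, angles in degrees, forces in N, time in s.
With the tool pointing down it reaches from about 300 to 850 mm from the base axis. Payload 4.2 kg.
Tool frame: the origin (TCP) lies between the finger pads; the fingertips stand 22 mm ahead of it and the grasp point (between the pads) lies 3 mm ahead of it (env.finger_overhang is the distance from the TCP to the fingertips, in mm); z points along the fingers, y is the line along which they close (so a half turn about z gives the same grasp; the last joint's range is limited). The gripper opens to 91 mm and grips with 3 to 60 N. Pads are 32 mm wide; open, the fingers measure 118 mm over their backs; the gripper's body (76 mm by 178 mm) begins 60 mm behind the grasp point.
Start: joints at [71.276, 18.312, 89.639, -0, 72.044, -1.146], TCP at [173.657, 548.164, 235.976] pointing down, gripper open.
Joint ranges: [-177.97, 177.97], [-48.28, 115.42], [12.27, 149.76], [-77.06, 257.06], [2.81, 150.46], [-146.56, 146.56]. Speed limits (degrees/s): [147.25, 147.25, 180, 180, 180, 180].

### API

Orientations are given as [roll, pitch, yaw] about the fixed x, y, z axes, in that order (R = Rz(yaw) Ry(pitch) Rx(roll)).
In Python, from workcell import state, cams, ticket, look_for, outline_of, env gives the robot as it stands.
- The arm moves only by the tool servo_tool, never from a script. Its argument "steps" is a list of rows, each a list of 3 entries, a list of its own where there are three numbers: the closure in counts, from 0 (fully open) to 255 (shut), then the shift along the tool's x, y, z in mm, then the turn, a rotation vector about the tool's x, y, z in rad. A call has exactly 10 rows; each row shifts and turns the commanded pose from where the row before left it, along the tool's axes as they then stand; what a row does not reach is not made up. A row lasts 1/10 s, in which the tool goes at most 50 mm and 8.59 degrees, less where a joint would pass 70% of its speed; a pose out of reach is approached as far as the arm can. A call with a gripper value outside its range is refused whole. The fingers move at their own pace and stop on an object; "squeeze" is the grip in N (left out, the last holds). Time passes only in rows, so rows that do not move let the fingers close, or fill a call up. It gives the time, the measured TCP pose, the force, the opening and the grip force at its end, in the units of the state.
- state(): the state, without advancing time (a new reading comes with each control period).
- cams.grab_frame(name): name is "scene" or "top"; returns a dict with "color" (420x560x3 uint8, red, green, blue), "z_map" (420x560 float32, mm along the optical axis (not along the pixel's ray), 0 where there is no reading), "fovy" (degrees; the focal length in pixels is half the picture's height over the tangent of half this angle, whatever the lens; pixels are square), "cx", "cy" (the principal point, pixels), "k1" (the pictures are not rectified: a ray, as slopes to the right and down, at radius r is drawn at 1 + k1 r^2 times it, then the intrinsics apply), "eye" and "rotation" of the camera in the world. Camera axes: x right, y up, looking along -z (the intrinsics and any distortion apply to the point x, -y, -z); pixel columns grow to the right and rows downward; lengths in mm; the calibration is good to about 2 mm. A picture is of the moment at which its call begins.
- ticket.job_done(): hands the job in; it is judged then, once.
Trained networks look in a picture, given as the dict that the camera call returned (one of the last four; its "shot" number tells which), for a name from the list of things; names that differ only in an ending like _2 or _b are one class to them, and where a whole thing is asked for, a point or a joint stands for the part that bears it (a point fixed in the world has none). Each returns a list of dicts, best first, with "confidence" (0 to 1); they miss things now and then, are a little off and sometimes report something else, mostly with a low value. They report only what shows in the picture. A call takes as long as a camera call.
- look_for(picture, thing): "at" ([column, row] in pixels, amid what is visible of it).
- outline_of(picture, thing): "pixels" (420x560 bool, what is visible of it) and "at" ([column, row] in pixels, amid what is visible of it).
The state is a dict: "time_s": time; "qpos": joint angles; "qvel": joint speeds; "effort": joint torques, N m; "ee_pos": TCP position; "ee_rot": TCP orientation; "force": force on the tool from outside, world axes, zero at the start; "torque": the same for the moment, N m; "gripper_width": finger opening in mm; "gripper_force": force on a finger pad.
Only numpy, scipy, OpenCV 4.12 (cv2) and the standard library are available. Lean on these libraries where they do the work, as an engineer would, in place of code of your own. Each camera call takes 0.05 s, during which the arm holds its last target. There are 200 camera calls.

## Working session

There is one attempt and no reset: what is moved stays moved. The work goes in short steps, Python scripts to look and compute and a tool call to move; the robot and the scene stay as the last step left them, time stands still between calls to the robot, and variables do not carry over. Pictures are saved under pics/ and viewed, at most 14 in all, crops included, and the job is handed in when it is done.

Besides the shell and the picture viewer there is one more tool, called after "Call:" by a JSON object that holds its "api" and its "payload", one argument or row to a line. servo_tool: Moves the arm, as the interface text tells. Its arguments: {"type":"object","properties":{"steps":{"type":"array","items":{"type":"array"}},"squeeze":{"type":"number"}},"required":["steps"]}

```bash
mkdir -p pics; ls; cat > h.py <<'E'
import numpy as np, cv2
from workcell import state, cams, ticket, look_for, outline_of, env
def cloud(f):
    h,w=f["z_map"].shape; F=h/2/np.tan(np.radians(f["fovy"])/2)
    v,u=np.mgrid[0:h,0:w].astype(float)
    K=np.array([[F,0,f["cx"]],[0,F,f["cy"]],[0,0,1.]])
    p=cv2.undistortPoints(np.stack([u.ravel(),v.ravel()],1)[:,None],K,np.array([f["k1"],0,0,0.]))[:,0]
    z=f["z_map"].ravel().astype(float)
    c=np.stack([p[:,0]*z,-p[:,1]*z,-z],1)
    P=c@np.array(f["rotation"]).T+np.array(f["eye"])
    P[z==0]=np.nan
    return P.reshape(h,w,3)
def save(f,n): cv2.imwrite("pics/"+n,cv2.cvtColor(f["color"],cv2.COLOR_RGB2BGR))
E
python3 - <<'E'
from h import *
print(state()); 
for c in ("scene","top"):
    f=cams.grab_frame(c); save(f,c+"0.png"); print(c,f["eye"],f["rotation"],f["fovy"],f["k1"],f["shot"])
    P=cloud(f)
    for n in ["block_mid","plane_mid","tape_mid","marker_mid","block_insert_home","plane_insert_home","tape_insert_home","marker_insert_home"]:
        for r in look_for(f,n)[:3]:
            a=r["at"]; print(n,round(r["confidence"],2),np.round(a),np.round(P[int(a[1]),int(a[0])]))
E
```

```text
pics
{'time_s': 0.0, 'qpos': array([ 7.12774187e+01,  1.83513865e+01,  8.97074225e+01, -6.05350696e-04,
        7.20441161e+01, -1.14602282e+00]), 'qvel': array([-0.03020383, -0.00333535, -0.0717359 ,  0.00511458,  0.04542814,
        0.07298634]), 'effort': array([ 1.16214629e-03, -4.12462056e+01, -2.31983739e+01,  7.27124722e-02,
        4.60103306e-02, -1.41162245e-04]), 'ee_pos': array([173.48841378, 547.702296  , 235.11592042]), 'ee_rot': array([-1.79897084e+02, -1.48313897e-03,  1.62423627e+02]), 'force': array([ 0.60366099, -0.15813311, -0.10416339]), 'torque': array([ 0.04354924,  0.05765304, -0.0574877 ]), 'gripper_force': 0.0, 'gripper_width': 91.40253498595382}
scene [ -24.07056445 -520.43959709 1217.50687229] [ 31.67210312   0.4248128  -54.00445298] 46.05397586663348 0.025638280559444643 1Traceback (most recent call last):
  File "<stdin>", line 5, in <module>
  File "h.py", line 10, in cloud
    P=c@np.array(f["rotation"]).T+np.array(f["eye"])
      ~~~~~~~~~~~~~~~~~~~~~~~~~~~^~~~~~~~~~~~~~~~~~~
ValueError: operands could not be broadcast together with shapes (235200,) (3,)
```

```bash
sed -i 's/P=c@np.array(f\["rotation"\]).T/P=c@Rotation.from_euler("xyz",f["rotation"],degrees=True).as_matrix().T/; 1a from scipy.spatial.transform import Rotation' h.py
python3 - <<'E'
from h import *
for c in ("scene","top"):
    f=cams.grab_frame(c); save(f,c+"0.png"); print(c,f["eye"],f["rotation"],f["fovy"],f["k1"],f["shot"])
    P=cloud(f)
    for n in ["block_mid","plane_mid","tape_mid","marker_mid","block_insert_home","plane_insert_home","tape_insert_home","marker_insert_home"]:
        for r in look_for(f,n)[:3]:
            a=r["at"]; print(n,round(r["confidence"],2),np.round(a),np.round(P[int(a[1]),int(a[0])]))
E
```

```text
scene [ -24.07056445 -520.43959709 1217.50687229] [ 31.67210312   0.4248128  -54.00445298] 46.05397586663348 0.025638280559444643 2
block_mid 0.81 [308. 188.] [ 658. -112.   27.]
block_mid 0.51 [221. 136.] [644. 204.  46.]
plane_mid 0.81 [221. 137.] [643. 198.  47.]
tape_mid 0.67 [253. 149.] [654.  87.  64.]
marker_mid 0.73 [282. 178.] [654. -22.   1.]
block_insert_home 0.78 [351. 300.] [ 447. -387.    6.]
plane_insert_home 0.67 [244. 228.] [447. -38.  13.]
tape_insert_home 0.59 [277. 250.] [ 450. -149.    9.]
marker_insert_home 0.85 [306. 275.] [ 438. -257.    7.]
top [ 322.2041773   -71.97828224 1171.5032345 ] [ 1.28151725e+01  2.17431943e-03 -9.11112845e+01] 45.02110659985738 -0.13153657712862224 3
block_mid 0.65 [299. 181.] [ 662. -118.   28.]
plane_mid 0.84 [162. 191.] [640. 204.  46.]
tape_mid 0.9 [206. 180.] [661.  97.  62.]
tape_mid 0.26 [255. 183.] [662. -14.  18.]
marker_mid 0.73 [257. 183.] [664. -16.  12.]
block_insert_home 0.67 [414. 271.] [ 447. -380.    6.]
plane_insert_home 0.78 [263. 272.] [452. -28.  11.]
tape_insert_home 0.6 [316. 272.] [ 449. -151.   11.]
marker_insert_home 0.84 [365. 276.] [ 440. -265.    8.]
```

View pics/scene0.png

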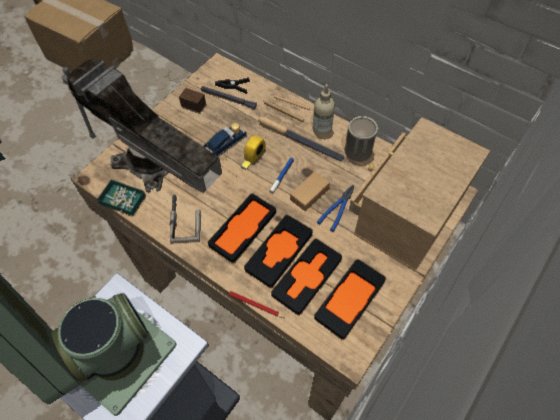

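View pics/top0.png

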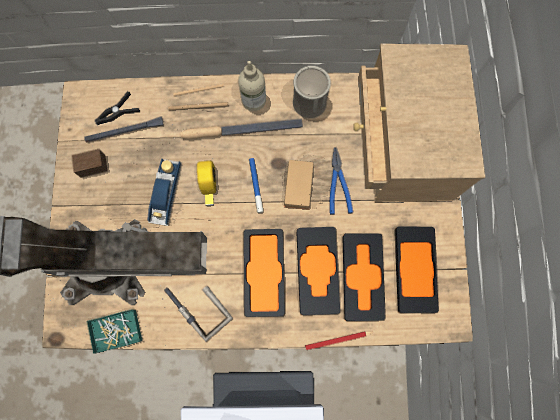

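```bash
python3 - <<'E'
from h import *
fs=[cams.grab_frame("top"),cams.grab_frame("scene")]
Z={"block_mid":(20,45),"plane_mid":(5,70),"tape_mid":(5,80),"marker_mid":(3,30),"block_insert_home":(14,28),"plane_insert_home":(14,28),"tape_insert_home":(14,28),"marker_insert_home":(14,28)}
for f in fs:
    P=cloud(f); np.save("P%s.npy"%("ts"[f is fs[1]]),P)
    f["color"].dump("C%s.npy"%("ts"[f is fs[1]]))
    for n,(a,b) in Z.items():
        o=outline_of(f,n)
        if not o: print(n,"none");continue
        m=o[0]["pixels"]; Q=P[m]; q=Q[(Q[:,2]>a)&(Q[:,2]<b)]
        (cx,cy),(w,h),t=cv2.minAreaRect(q[:,:2].astype(np.float32))
        ang=t if w>h else t+90   # long axis angle from world x
        if ang>90: ang-=180
        print(n,round(o[0]["confidence"],2),m.sum(),len(q),"c",np.round([cx,cy],1),"size",np.round([max(w,h),min(w,h)],1),"ang",round(ang,1),"z",np.round(np.nanpercentile(q[:,2],[5,50,95]),1))
        if "insert" in n:
            col=f["color"].astype(int)
            mm=cv2.dilate(m.astype(np.uint8),np.ones((5,5)))>0
            og=mm&(col[...,0]>180)&(col[...,2]<80); q=P[og]; q=q[(q[:,2]>0)&(q[:,2]<16)]
            (cx,cy),(w,h),t=cv2.minAreaRect(q[:,:2].astype(np.float32))
            ang=t if w>h else t+90
            if ang>90: ang-=180
            print("    orange",len(q),"c",np.round([cx,cy],1),"mean",np.round(q.mean(0),1),"size",np.round([max(w,h),min(w,h)],1),"ang",round(ang,1))
A=np.vstack([np.load("Pt.npy").reshape(-1,3),np.load("Ps.npy").reshape(-1,3)]); A=A[~np.isnan(A[:,0])]
# elevation map max per 25mm
print("elev max; rows x 950..250 , cols y 600..-550 (50mm cells)")
for x in range(950,200,-50):
    print(x,*["%4d"%(A[s,2].max()) if (s:=(A[:,0]>=x)&(A[:,0]<x+50)&(A[:,1]>=y)&(A[:,1]<y+50)).any() else "   ." for y in range(500,-600,-50)])
E
```

```text
block_mid 0.64 1223 1158 c [ 657.5 -116.5] size [110.5  60.1] ang -7.0 z [26.5 30.3 33.9]
plane_mid 0.69 1476 1331 c [649.6 204.6] size [160.8  49.7] ang -10.6 z [ 7.  33.4 49.4]
tape_mid 0.74 706 644 c [669.9 100.7] size [114.3  38. ] ang 3.5 z [ 7.1 57.  66.1]
marker_mid 0.78 257 257 c [660.4 -13.8] size [132.4  13.6] ang 8.8 z [ 8.3 12.6 16.6]
block_insert_home 0.7 3610 1656 c [ 449.2 -384.7] size [199.7  94.1] ang -1.3 z [15.8 19.9 23.7]
    orange 1678 c [ 450.8 -386.2] mean [ 449.7 -385.6    8.3] size [125.1  80.2] ang -1.4
plane_insert_home 0.97 3560 1219 c [451.9 -32. ] size [199.9  91. ] ang -0.3 z [16.2 20.1 24. ]
    orange 2168 c [452.2 -32. ] mean [449.8 -31.8   8.3] size [173.7  78.4] ang -1.0
tape_insert_home 0.59 3465 2082 c [ 453.7 -155.8] size [199.2  92.5] ang 1.0 z [16.6 20.2 23.7]
    orange 1287 c [ 452.5 -155.5] mean [ 458.2 -156.     8.2] size [115.8  81.3] ang -1.2
marker_insert_home 0.61 3539 2106 c [ 437.1 -259.9] size [199.4  93.5] ang -1.7 z [16.2 20.1 23.7]
    orange 1272 c [ 436.3 -260.4] mean [ 436.1 -260.3    8.2] size [149.1  80.2] ang 1.9
block_mid
[... 2140 characters left out ...]
1    7    5  750
500  270  270  275  262  221  190  185  180  176  173   25   27   27   28   28   26   28   28   28   25    7  786
450  269  271  275  264  222  191  186  182  179  174   25   24   26   26   25   26   26   26   14   24    7  824
400  269  271  274  262  222  189  188  181  176  171   25   21   27   28   27   27   26   27   14   25    6  859
350    .    7   26   28   32   33    8   21   23   20   26   28   26   27   27   27   28   26   27   26    7  899
300 -766    8    6   32   31   33   31    8   24   22   18    8    8    6    8   26   26   24   24   25    7  936
250 -765    6    6   33   34   33   32    7   15   13    6    6    8   13   14   12   10    7    6    4    6  976
```

```bash
python3 - <<'E'
from h import *
for k in "ts":
    P=np.load(f"P{k}.npy"); C=np.load(f"C{k}.npy",allow_pickle=True).astype(int)
    y=(C[...,0]>130)&(C[...,2]<90)&(C[...,1]>100)&(abs(P[...,0]-665)<90)&(abs(P[...,1]-100)<50)
    for a,b in ((58,75),(30,75),(0,20)):
        q=P[y&(P[...,2]>a)&(P[...,2]<b)]
        if len(q)<5: continue
        (cx,cy),s,t=cv2.minAreaRect(q[:,:2].astype(np.float32)); print(k,a,b,len(q),np.round([cx,cy],1),np.round(s,1),round(t,1),"mean",np.round(q.mean(0),1), "pca",np.round(np.degrees(np.arctan2(*np.linalg.svd(q[:,:2]-q[:,:2].mean(0),full_matrices=False)[2][0][::-1])),1))
    Q=P.reshape(-1,3); v=Q[(Q[:,0]>380)&(Q[:,0]<580)&(Q[:,1]>20)&(Q[:,1]<320)&(Q[:,2]>60)]
    print("vice",np.round(np.percentile(v,[0.3,99.7],axis=0),0)); w=v[v[:,1]<90]; print(np.round([w.min(0),w.max(0)]))
    w=v[(v[:,1]>100)]; print(np.round([w.min(0),w.max(0)]))
img=np.load("Ct.npy",allow_pickle=True)[150:235,140:240]
cv2.imwrite("pics/crop.png",cv2.cvtColor(cv2.resize(img,None,fx=6,fy=6),cv2.COLOR_RGB2BGR))
E
```

```text
t 58 75 302 [679.1 100.4] [53.5 35.4] 0.7 mean [677.5 100.7  62.9] pca -175.8
t 30 75 434 [676.  102.2] [68.5 37.2] 6.1 mean [671.7 100.4  58.8] pca -177.3
t 0 20 8 [666.8 101.9] [29.6 93.9] 88.9 mean [645.6  98.9   7. ] pca 175.0
vice [[436.  89.  81.]
 [518. 320. 199.]]
[[440.  88.  94.]
 [521.  90. 169.]]
[[435. 100.  63.]
 [519. 320. 201.]]
s 58 75 147 [678.   98.5] [52.7 34.4] 5.8 mean [676.3  98.1  63.2] pca -178.3
s 30 75 220 [676.5 100.7] [67.9 39.2] 4.1 mean [669.6  98.   58.9] pca 178.4
s 0 20 19 [680. 102.] [130.3  22.9] 9.4 mean [644.7  95.3   4.3] pca -168.0
vice [[436.  87.  65.]
 [520. 320. 202.]]
[[440.  86.  87.]
 [522.  90. 171.]]
[[427. 100.  60.]
 [522. 320. 206.]]
```

View pics/crop.png

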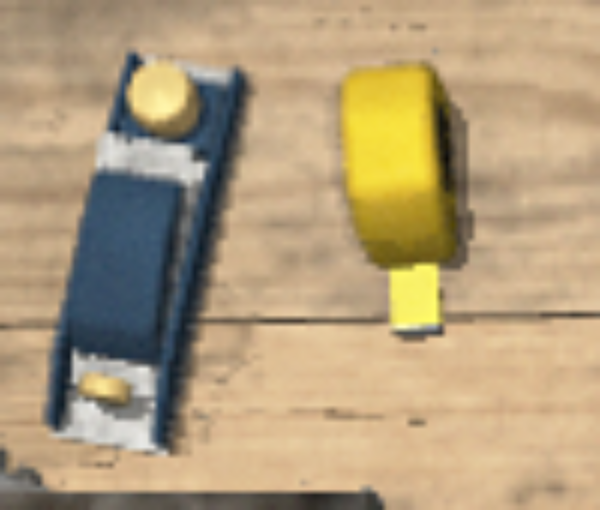

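Call:
{"api": "servo_tool", "payload": {
  "steps": [
    [0,[0,0,-40],[0,0,-0.122]],
    [0,[0,0,-40],[0,0,0]],
    [0,[0,0,-24],[0,0,0]],
    [0,[-44,-21,0],[0,0,0]],
    [0,[-44,-21,0],[0,0,0]],
    [0,[-44,-21,0],[0,0,0]],
    [0,[-44,-21,0],[0,0,0]],
    [0,[-44,-21,0],[0,0,0]],
    [0,[-44,-21,0],[0,0,0]],
    [0,[-44,-21,0],[0,0,0]]
  ]
}}

```text
time_s: 2.85
ee_pos: [450.8, 345.6, 340.2]
ee_rot: [180.0, 0.0, 169.4]
force: [0.8, 0.5, 0.1]
gripper_width: 91.4
gripper_force: 0.0
```

```bash
cat > go.py <<'E'
import sys,numpy as np
from h import state
from scipy.spatial.transform import Rotation as R
# go.py x y z yaw : turn about tool z (rad), then shift along turned tool axes (mm)
x,y,z,yaw=map(float,sys.argv[1:5]); s=state()
r=s["ee_rot"]; dy=(yaw-r[2]+180)%360-180
T=R.from_euler("xyz",[180,0,yaw],degrees=True)
print("t",round(s["time_s"],2),"pos",np.round(s["ee_pos"],1),"rot",np.round(r,2),"F",np.round(s["force"],1),"w",round(s["gripper_width"],1),"q",np.round(s["qpos"],0))
print("turn z",round(-np.radians(dy),4),"shift",np.round(T.inv().apply(np.array([x,y,z])-s["ee_pos"]),1))
E
python3 go.py 649.6 204.6 100 169.4
```

```text
t 2.85 pos [450.8 345.6 340.2] rot [1.7997e+02 2.0000e-02 1.6941e+02] F [0.8 0.5 0.1] w 91.4 q [ 36.  15.  79.   0.  85. -43.]
turn z 0.0002 shift [-221.4 -102.1  240.2]
```

Call:
{"api": "servo_tool", "payload": {
  "steps": [
    [0,[-44,-20.4,0],[0,0,0]],
    [0,[-44,-20.4,0],[0,0,0]],
    [0,[-44,-20.4,0],[0,0,0]],
    [0,[-44,-20.4,0],[0,0,0]],
    [0,[-44,-20.4,10],[0,0,0]],
    [0,[0,0,40],[0,0,0]],
    [0,[0,0,45],[0,0,0]],
    [0,[0,0,45],[0,0,0]],
    [0,[0,0,45],[0,0,0]],
    [0,[0,0,40],[0,0,0]]
  ]
}}

```text
time_s: 3.85
ee_pos: [646.3, 206.1, 112.7]
ee_rot: [-180.0, -0.1, 169.4]
force: [0.4, -1.1, 0.3]
gripper_width: 91.3
gripper_force: 0.0
```

```bash
python3 go.py 649.6 204.6 36 169.4
```

```text
t 3.85 pos [646.3 206.1 112.7] rot [-1.7997e+02 -6.0000e-02  1.6940e+02] F [ 0.4 -1.1  0.3] w 91.3 q [ 17.  33.  84.   0.  63. -63.]
turn z 0.0 shift [-3.5 -0.9 76.7]
```

Call:
{"api": "servo_tool", "payload": {
  "squeeze": 60,
  "steps": [
    [0,[-3.5,-0.9,25],[0,0,0]],
    [0,[0,0,25],[0,0,0]],
    [0,[0,0,20],[0,0,0]],
    [0,[0,0,7],[0,0,0]],
    [0,[0,0,0],[0,0,0]],
    [255,[0,0,0],[0,0,0]],
    [255,[0,0,0],[0,0,0]],
    [255,[0,0,0],[0,0,0]],
    [255,[0,0,0],[0,0,0]],
    [255,[0,0,0],[0,0,0]]
  ]
}}

```text
time_s: 4.85
ee_pos: [650.3, 204.9, 38.4]
ee_rot: [180.0, 0.0, 169.4]
force: [-0.1, 0.3, -1.2]
gripper_width: 54.2
gripper_force: 0.0
```

```bash
python3 go.py 649.6 204.6 35.5 169.4
```

```text
t 4.85 pos [650.3 204.9  38.4] rot [1.7998e+02 4.0000e-02 1.6941e+02] F [-0.1  0.3 -1.2] w 54.2 q [ 17.  37.  88.   0.  55. -63.]
turn z 0.0002 shift [ 0.7 -0.5  2.9]
```

Call:
{"api": "servo_tool", "payload": {
  "steps": [
    [90,[0,0,2.8],[0,0,0]],
    [90,[0,0,0],[0,0,0]],
    [255,[0,0,0],[0,0,0]],
    [255,[0,0,0],[0,0,0]],
    [255,[0,0,0],[0,0,0]],
    [255,[0,0,0],[0,0,0]],
    [255,[0,0,0],[0,0,0]],
    [255,[0,0,-3],[0,0,0]],
    [255,[0,0,-5],[0,0,0]],
    [255,[0,0,-20],[0,0,0]]
  ]
}}

```text
time_s: 5.85
ee_pos: [647.8, 204.2, 60.3]
ee_rot: [-179.8, -0.4, 169.4]
force: [-1.0, -0.5, -6.6]
gripper_width: 46.6
gripper_force: 60.0
```

```bash
python3 go.py 650 -32.2 130 180
```

```text
t 5.85 pos [647.8 204.2  60.3] rot [-179.81   -0.38  169.41] F [-1.  -0.5 -6.6] w 46.6 q [ 17.  36.  87.   0.  58. -63.]
turn z -0.1849 shift [  -2.2 -236.4  -69.7]
```

Call:
{"api": "servo_tool", "payload": {
  "steps": [
    [255,[0,0,-25],[0,0,0]],
    [255,[0,0,-25],[0,0,0]],
    [255,[0,0,-20],[0,0,-0.06]],
    [255,[0,0,0],[0,0,-0.065]],
    [255,[0,0,0],[0,0,-0.06]],
    [255,[0,-40,0],[0,0,0]],
    [255,[0,-48,0],[0,0,0]],
    [255,[0,-48,0],[0,0,0]],
    [255,[0,-48,0],[0,0,0]],
    [255,[0,-48,0],[0,0,0]]
  ]
}}

```text
time_s: 6.85
ee_pos: [649.4, -28.8, 132.7]
ee_rot: [180.0, -0.1, -180.0]
force: [0.8, 0.0, -6.8]
gripper_width: 46.6
gripper_force: 60.0
```

```bash
python3 go.py 451.8 -32.2 60 180; python3 - <<'E'
from h import *
f=cams.grab_frame("top"); P=cloud(f)
o=outline_of(f,"plane_mid")
if o:
    q=P[o[0]["pixels"]]; q=q[q[:,2]>70]; print(cv2.minAreaRect(q[:,:2].astype(np.float32)),np.round(np.percentile(q[:,2],[5,50,95])))
save(f,"carry1.png")
E
python3 go.py 451.8 -32.2 60 180
```

```text
t 6.85 pos [649.4 -28.8 132.7] rot [ 1.7999e+02 -7.0000e-02 -1.7997e+02] F [ 0.8  0.  -6.8] w 46.6 q [ -4.  29.  87.   0.  63. -94.]
turn z 0.0005 shift [197.6  -3.4  72.7]
t 6.95 pos [649.5 -33.8 132.8] rot [-1.7979e+02 -7.0000e-02  1.7969e+02] F [ 0.6  1.7 -5.7] w 46.6 q [ -4.  29.  87.  -0.  63. -93.]
turn z -0.0055 shift [197.7   1.6  72.8]
```

Call:
{"api": "servo_tool", "payload": {
  "steps": [
    [255,[38,0,0],[0,0,0]],
    [255,[40,0,0],[0,0,0]],
    [255,[40,0,0],[0,0,0]],
    [255,[40,0,0],[0,0,0]],
    [255,[39.5,0.8,0],[0,0,0]],
    [255,[0,0,0],[0,0,0]],
    [255,[0,0,25],[0,0,0]],
    [255,[0,0,30],[0,0,0]],
    [255,[0,0,12],[0,0,0]],
    [255,[0,0,0],[0,0,0]]
  ]
}}

```text
time_s: 7.95
ee_pos: [451.2, -25.9, 64.7]
ee_rot: [180.0, -0.3, -180.0]
force: [-1.2, 0.2, -6.1]
gripper_width: 46.7
gripper_force: 60.0
```

```bash
python3 - <<'E'
from h import *
f=cams.grab_frame("top"); save(f,"carry1.png")
cv2.imwrite("pics/c1.png",cv2.resize(cv2.cvtColor(f["color"],cv2.COLOR_RGB2BGR)[200:340,180:340],None,fx=4,fy=4))
E
python3 go.py 451.8 -32.2 43.6 180
```

```text
t 8.0 pos [452.4 -26.1  65.8] rot [ 1.7998e+02 -1.0000e-01 -1.7998e+02] F [ 0.9  0.5 -6.1] w 46.5 q [ -5.  18. 119.   0.  43. -95.]
turn z 0.0003 shift [ 0.6 -6.1 22.2]
```

View pics/c1.png

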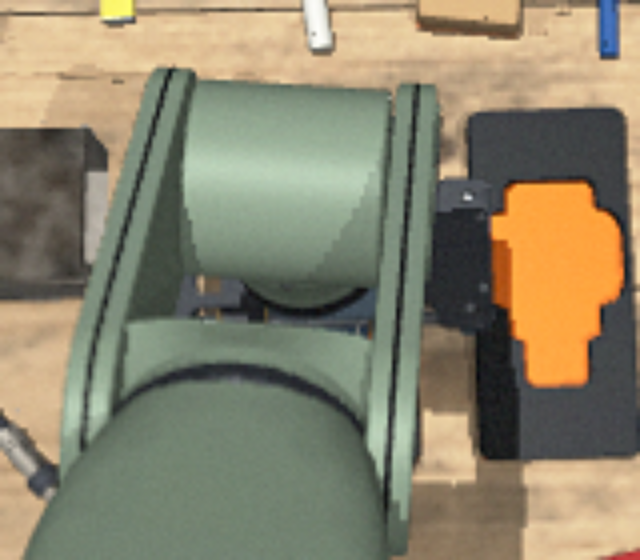

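Call:
{"api": "servo_tool", "payload": {
  "steps": [
    [255,[0.3,-3,0],[0,0,0]],
    [255,[0.2,-3,0],[0,0,0]],
    [255,[0,0,6],[0,0,0]],
    [255,[0,0,6],[0,0,0]],
    [255,[0,0,4],[0,0,0]],
    [255,[0,0,3],[0,0,0]],
    [255,[0,0,1],[0,0,0]],
    [255,[0,0,0],[0,0,0]],
    [255,[0,0,0],[0,0,0]],
    [255,[0,0,0],[0,0,0]]
  ]
}}

```text
time_s: 9.0
ee_pos: [452.4, -32.4, 46.3]
ee_rot: [180.0, 0.0, -180.0]
force: [0.2, 0.2, -5.7]
gripper_width: 46.5
gripper_force: 60.0
```

```bash
python3 go.py 451.8 -32.2 43.6 180
```

```text
t 9.0 pos [452.4 -32.4  46.3] rot [ 1.8000e+02  2.0000e-02 -1.7998e+02] F [ 0.2  0.2 -5.7] w 46.5 q [ -6.  20. 120.   0.  40. -96.]
turn z 0.0003 shift [0.6 0.2 2.7]
```

Call:
{"api": "servo_tool", "payload": {
  "steps": [
    [255,[0,0,1],[0,0,0]],
    [255,[0,0,1],[0,0,0]],
    [255,[0,0,0.7],[0,0,0]],
    [255,[0,0,0],[0,0,0]],
    [255,[0,0,0],[0,0,0]],
    [255,[0,0,0],[0,0,0]],
    [255,[0,0,0],[0,0,0]],
    [255,[0,0,0],[0,0,0]],
    [255,[0,0,0],[0,0,0]],
    [255,[0,0,0],[0,0,0]]
  ]
}}

```text
time_s: 10.0
ee_pos: [452.2, -32.4, 43.4]
ee_rot: [180.0, 0.0, -180.0]
force: [-0.9, -0.0, -6.3]
gripper_width: 46.4
gripper_force: 60.0
```

```bash
python3 go.py 451.8 -32.2 43.6 180
```

```text
t 10.0 pos [452.2 -32.4  43.4] rot [ 180.      0.   -179.99] F [-0.9 -0.  -6.3] w 46.4 q [ -6.  20. 120.   0.  40. -96.]
turn z 0.0002 shift [ 0.4  0.2 -0.2]
```

Call:
{"api": "servo_tool", "payload": {
  "steps": [
    [255,[0,0,1],[0,0,0]],
    [255,[0,0,0],[0,0,0]],
    [255,[0,0,0],[0,0,0]],
    [255,[0,0,0],[0,0,0]],
    [255,[0,0,0],[0,0,0]],
    [255,[0,0,0],[0,0,0]],
    [255,[0,0,0],[0,0,0]],
    [255,[0,0,0],[0,0,0]],
    [255,[0,0,0],[0,0,0]],
    [255,[0,0,0],[0,0,0]]
  ]
}}

```text
time_s: 11.0
ee_pos: [452.4, -32.4, 43.0]
ee_rot: [180.0, 0.0, -180.0]
force: [-2.4, 0.1, 5.6]
gripper_width: 46.6
gripper_force: 60.0
```

```bash
python3 go.py 451.8 -32.2 43.6 180
```

```text
t 11.0 pos [452.4 -32.4  43. ] rot [ 1.8000e+02  3.0000e-02 -1.7999e+02] F [-2.4  0.1  5.6] w 46.6 q [ -6.  21. 120.   0.  39. -96.]
turn z 0.0002 shift [ 0.6  0.2 -0.6]
```

Call:
{"api": "servo_tool", "payload": {
  "steps": [
    [80,[0,0,0],[0,0,0]],
    [80,[0,0,0],[0,0,0]],
    [80,[0,0,0],[0,0,0]],
    [80,[0,0,0],[0,0,0]],
    [80,[0,0,-10],[0,0,0]],
    [80,[0,0,-30],[0,0,0]],
    [0,[0,0,-40],[0,0,-0.06]],
    [0,[-45,0,-20],[0,0,0]],
    [0,[-45,0,0],[0,0,0]],
    [0,[-45,0,0],[0,0,0]]
  ]
}}

```text
time_s: 12.0
ee_pos: [589.1, -24.2, 144.8]
ee_rot: [-180.0, 0.2, -176.6]
force: [0.1, 0.3, 0.7]
gripper_width: 90.0
gripper_force: 0.0
```

```bash
python3 go.py 675.5 100.3 145 183.5
```

```text
t 12.0 pos [589.1 -24.2 144.8] rot [-179.98    0.21 -176.55] F [0.1 0.3 0.7] w 90.0 q [ -3.  23.  96.   0.  61. -97.]
turn z -0.001 shift [-93.9 119.   -0.2]
```

Call:
{"api": "servo_tool", "payload": {
  "steps": [
    [0,[-24,29.7,0],[0,0,0]],
    [0,[-24,29.7,0],[0,0,0]],
    [0,[-24,29.7,0],[0,0,0]],
    [0,[-23.8,29.8,0],[0,0,0]],
    [0,[0,0,30],[0,0,0]],
    [0,[0,0,40],[0,0,0]],
    [0,[0,0,30],[0,0,0]],
    [0,[0,0,6],[0,0,0]],
    [0,[0,0,0],[0,0,0]],
    [0,[0,0,0],[0,0,0]]
  ]
}}

```text
time_s: 13.0
ee_pos: [676.8, 100.3, 38.5]
ee_rot: [180.0, 0.2, -176.6]
force: [-0.3, 0.3, 1.1]
gripper_width: 91.0
gripper_force: 0.0
```

```bash
python3 go.py 675.5 100.3 36 183.5
```

```text
t 13.0 pos [676.8 100.3  38.5] rot [ 179.98    0.2  -176.56] F [-0.3  0.3  1.1] w 91.0 q [  7.  37.  88.   0.  55. -86.]
turn z -0.0011 shift [1.3 0.1 2.5]
```

Call:
{"api": "servo_tool", "payload": {
  "squeeze": 35,
  "steps": [
    [100,[1,0,2.5],[0,0,0]],
    [130,[0,0,0],[0,0,0]],
    [255,[0,0,0],[0,0,0]],
    [255,[0,0,0],[0,0,0]],
    [255,[0,0,0],[0,0,0]],
    [255,[0,0,0],[0,0,0]],
    [255,[0,0,0],[0,0,0]],
    [255,[0,0,0],[0,0,0]],
    [255,[0,0,0],[0,0,0]],
    [255,[0,0,0],[0,0,0]]
  ]
}}

```text
time_s: 14.0
ee_pos: [674.5, 100.3, 34.0]
ee_rot: [180.0, 0.0, -176.6]
force: [0.7, 1.7, -0.3]
gripper_width: 35.9
gripper_force: 35.0
```

```bash
python3 go.py 650 -155.5 120 181
```

```text
t 14.0 pos [674.5 100.3  34. ] rot [ 1.7998e+02  1.0000e-02 -1.7655e+02] F [ 0.7  1.7 -0.3] w 35.9 q [  7.  37.  89.   0.  54. -86.]
turn z 0.0427 shift [  29.  -255.3  -86. ]
```

Call:
{"api": "servo_tool", "payload": {
  "steps": [
    [255,[0,0,-15],[0,0,0]],
    [255,[0,0,-35],[0,0,0]],
    [255,[0,0,-36],[0,0,0.043]],
    [255,[13,-15.5,0],[0,0,0]],
    [255,[26.6,-31.5,0],[0,0,0]],
    [255,[30,-36,0],[0,0,0]],
    [255,[30,-36,0],[0,0,0]],
    [255,[30,-36,0],[0,0,0]],
    [255,[30,-36,0],[0,0,0]],
    [255,[26.6,-31.5,0],[0,0,0]]
  ]
}}

```text
time_s: 15.0
ee_pos: [490.3, -127.0, 120.7]
ee_rot: [-180.0, -0.0, -179.0]
force: [0.8, -0.7, -2.6]
gripper_width: 35.8
gripper_force: 35.0
```

Call:
{"api": "servo_tool", "payload": {
  "steps": [
    [255,[16,-18.5,0],[0,0,0]],
    [255,[10.2,-11.1,0],[0,0,0]],
    [255,[0,0,20],[0,0,0]],
    [255,[0,0,20],[0,0,0]],
    [255,[0,0,10],[0,0,0]],
    [255,[0,0,0],[0,0,0]],
    [255,[0,0,0],[0,0,0]],
    [255,[0,0,0],[0,0,0]],
    [255,[0,0,0],[0,0,0]],
    [255,[0,0,0],[0,0,0]]
  ]
}}

```text
time_s: 16.0
ee_pos: [466.8, -155.6, 70.5]
ee_rot: [-180.0, 0.1, -179.0]
force: [0.4, 0.6, -3.0]
gripper_width: 35.6
gripper_force: 35.0
```

```bash
python3 go.py 466.5 -155.5 42 181;  python3 - <<'E'
from h import *
f=cams.grab_frame("scene"); save(f,"carry2.png")
cv2.imwrite("pics/c2.png",cv2.resize(cv2.cvtColor(f["color"],cv2.COLOR_RGB2BGR)[170:310,190:350],None,fx=4,fy=4))
E
```

```text
t 16.0 pos [ 466.8 -155.6   70.5] rot [-1.7998e+02  6.0000e-02 -1.7900e+02] F [ 0.4  0.6 -3. ] w 35.6 q [ -20.   21.  113.    0.   46. -111.]
turn z -0.0001 shift [ 0.3  0.1 28.5]
```

View pics/c2.png

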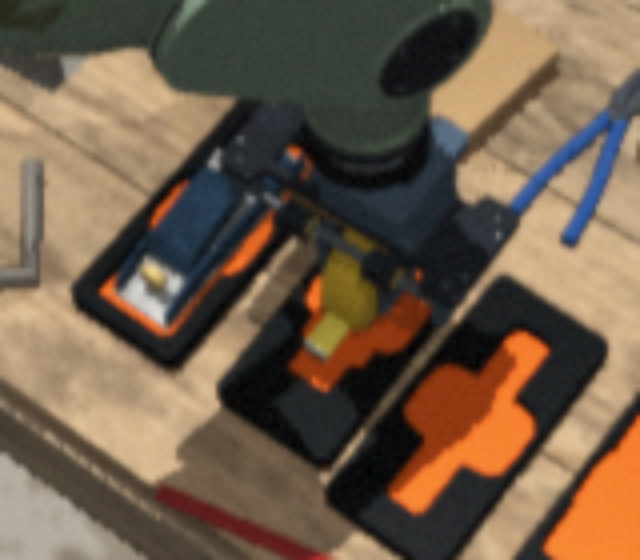

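Call:
{"api": "servo_tool", "payload": {
  "steps": [
    [255,[0,0,6],[0,0,0]],
    [255,[0,0,6],[0,0,0]],
    [255,[0,0,6],[0,0,0]],
    [255,[0,0,5],[0,0,0]],
    [255,[0,0,3],[0,0,0]],
    [255,[0,0,1],[0,0,0]],
    [255,[0,0,0.5],[0,0,0]],
    [255,[0,0,0],[0,0,0]],
    [255,[0,0,0],[0,0,0]],
    [255,[0,0,0],[0,0,0]]
  ]
}}

```text
time_s: 17.05
ee_pos: [466.6, -155.6, 42.6]
ee_rot: [-180.0, 0.0, -179.0]
force: [-0.1, 0.0, -1.9]
gripper_width: 35.7
gripper_force: 35.0
```

```bash
python3 go.py 466.5 -155.5 42 181
```

```text
t 17.05 pos [ 466.6 -155.6   42.6] rot [-1.7999e+02  3.0000e-02 -1.7901e+02] F [-0.1  0.  -1.9] w 35.7 q [ -20.   23.  115.    0.   42. -111.]
turn z -0.0002 shift [0.1 0.1 0.6]
```

Call:
{"api": "servo_tool", "payload": {
  "steps": [
    [255,[0,0,0.7],[0,0,0]],
    [255,[0,0,0.7],[0,0,0]],
    [255,[0,0,0],[0,0,0]],
    [255,[0,0,0],[0,0,0]],
    [255,[0,0,0],[0,0,0]],
    [255,[0,0,0],[0,0,0]],
    [255,[0,0,0],[0,0,0]],
    [255,[0,0,0],[0,0,0]],
    [255,[0,0,0],[0,0,0]],
    [255,[0,0,0],[0,0,0]]
  ]
}}

```text
time_s: 18.05
ee_pos: [466.6, -155.6, 41.9]
ee_rot: [-180.0, 0.0, -179.0]
force: [-0.1, -0.4, 5.1]
gripper_width: 35.3
gripper_force: 35.0
```

```bash
python3 go.py 466.5 -155.5 42 181
```

```text
t 18.05 pos [ 466.6 -155.6   41.9] rot [-1.7999e+02  4.0000e-02 -1.7901e+02] F [-0.1 -0.4  5.1] w 35.3 q [ -20.   23.  115.    0.   42. -111.]
turn z -0.0002 shift [ 0.1  0.1 -0.1]
```

Call:
{"api": "servo_tool", "payload": {
  "steps": [
    [120,[0,0,0],[0,0,0]],
    [120,[0,0,0],[0,0,0]],
    [120,[0,0,0],[0,0,0]],
    [120,[0,0,0],[0,0,0]],
    [120,[0,0,-10],[0,0,0]],
    [120,[0,0,-30],[0,0,0]],
    [100,[0,0,-35],[0,0,0]],
    [100,[0,0,-25],[0,0,-0.14]],
    [100,[0,0,0],[0,0,0]],
    [100,[0,0,0],[0,0,0]]
  ]
}}

```text
time_s: 19.05
ee_pos: [466.5, -155.6, 141.6]
ee_rot: [-180.0, 0.1, -171.1]
force: [-0.1, 0.3, -0.5]
gripper_width: 55.8
gripper_force: 0.0
```

```bash
python3 go.py 660.2 -14.6 60 189
```

```text
t 19.05 pos [ 466.5 -155.6  141.6] rot [-1.7997e+02  7.0000e-02 -1.7108e+02] F [-0.1  0.3 -0.5] w 55.8 q [ -20.   16.  108.    0.   56. -119.]
turn z -0.0014 shift [-213.4  108.9   81.6]
```

Call:
{"api": "servo_tool", "payload": {
  "steps": [
    [100,[-35.6,18.15,0],[0,0,0]],
    [100,[-35.6,18.15,0],[0,0,0]],
    [100,[-35.6,18.15,0],[0,0,0]],
    [100,[-35.6,18.15,0],[0,0,0]],
    [100,[-35.5,18.15,0],[0,0,0]],
    [100,[-35.5,18.15,0],[0,0,0]],
    [100,[0,0,40],[0,0,0]],
    [100,[0,0,40],[0,0,0]],
    [100,[0,0,0],[0,0,0]],
    [100,[0,0,0],[0,0,0]]
  ]
}}

```text
time_s: 20.05
ee_pos: [659.3, -14.6, 59.8]
ee_rot: [180.0, -0.2, -171.0]
force: [-0.1, -0.0, 0.6]
gripper_width: 55.4
gripper_force: 0.0
```

```bash
python3 go.py 660.2 -14.6 24.5 189; python3 - <<'E'
from h import *
f=cams.grab_frame("scene"); P=cloud(f)
o=outline_of(f,"marker_mid")
for r in o[:1]:
    q=P[r["pixels"]]; q=q[(q[:,2]>3)&(q[:,2]<25)]; print(r["confidence"],len(q),cv2.minAreaRect(q[:,:2].astype(np.float32)))
for n,a,b in (("plane_mid",40,80),("tape_mid",60,90)):
    o=outline_of(f,n)
    if o:
        q=P[o[0]["pixels"]]; q=q[(q[:,2]>a)&(q[:,2]<b)]; print(n,np.round(np.percentile(q[:,2],[50,90,98]),1),cv2.minAreaRect(q[:,:2].astype(np.float32)))
E
python3 go.py 660.2 -14.6 24.5 189
```

```text
t 20.05 pos [659.3 -14.6  59.8] rot [ 179.96   -0.19 -171.03] F [-0.1 -0.   0.6] w 55.4 q [  -2.   34.   91.    0.   56. -101.]
turn z -0.0006 shift [-0.9 -0.1 35.3]
0.48 132 ((641.3744506835938, -16.615619659423828), (96.34422302246094, 16.78826141357422), 9.135292053222656)
plane_mid [52.2 57.7 60.5] ((449.9513854980469, -33.87944793701172), (130.28762817382812, 40.3210563659668), 3.8552098274230957)
tape_mid [69.7 74.  75.9] ((469.3695983886719, -156.89764404296875), (62.30997085571289, 37.84344482421875), 2.3007986545562744)
t 20.25 pos [661.4 -14.9  63.4] rot [-179.96    0.23 -171.03] F [-0.1 -0.  -0.6] w 55.5 q [  -2.   34.   90.    0.   56. -101.]
turn z -0.0005 shift [ 1.1  0.5 38.9]
```

Call:
{"api": "servo_tool", "payload": {
  "squeeze": 15,
  "steps": [
    [100,[0,0,12],[0,0,0]],
    [100,[0,0,12],[0,0,0]],
    [100,[0,0,7],[0,0,0]],
    [100,[0,0,4],[0,0,0]],
    [100,[0,0,1],[0,0,0]],
    [100,[0,0,0],[0,0,0]],
    [100,[0,0,0],[0,0,0]],
    [100,[0,0,0],[0,0,0]],
    [100,[0,0,0],[0,0,0]],
    [100,[0,0,0],[0,0,0]]
  ]
}}

```text
time_s: 21.25
ee_pos: [660.3, -14.6, 25.3]
ee_rot: [180.0, 0.0, -171.0]
force: [-0.4, 0.7, 0.2]
gripper_width: 55.2
gripper_force: 0.0
```

```bash
python3 go.py 660.2 -14.6 24.5 189
```

```text
t 21.25 pos [660.3 -14.6  25.3] rot [ 1.8000e+02  3.0000e-02 -1.7099e+02] F [-0.4  0.7  0.2] w 55.2 q [  -2.   36.   92.    0.   52. -101.]
turn z 0.0002 shift [ 0.1 -0.   0.8]
```

Call:
{"api": "servo_tool", "payload": {
  "squeeze": 15,
  "steps": [
    [255,[0,0,0.8],[0,0,0]],
    [255,[0,0,0],[0,0,0]],
    [255,[0,0,0],[0,0,0]],
    [255,[0,0,0],[0,0,0]],
    [255,[0,0,0],[0,0,0]],
    [255,[0,0,0],[0,0,0]],
    [255,[0,0,0],[0,0,0]],
    [255,[0,0,0],[0,0,0]],
    [255,[0,0,0],[0,0,0]],
    [255,[0,0,0],[0,0,0]]
  ]
}}

```text
time_s: 22.25
ee_pos: [660.2, -14.6, 24.3]
ee_rot: [180.0, 0.0, -171.0]
force: [0.0, -0.2, 0.4]
gripper_width: 12.4
gripper_force: 15.0
```

```bash
python3 go.py 436.2 -260.3 120 178.5
```

```text
t 22.25 pos [660.2 -14.6  24.3] rot [ 179.99    0.   -170.99] F [ 0.  -0.2  0.4] w 12.4 q [  -2.   36.   92.    0.   51. -101.]
turn z 0.1834 shift [ 217.5 -251.5  -95.7]
```

Call:
{"api": "servo_tool", "payload": {
  "steps": [
    [255,[0,0,-15],[0,0,0]],
    [255,[0,0,-40],[0,0,0.09]],
    [255,[0,0,-40],[0,0,0.093]],
    [255,[15,-17.3,0],[0,0,0]],
    [255,[28,-32.4,0],[0,0,0]],
    [255,[31,-35.8,0],[0,0,0]],
    [255,[31,-35.8,0],[0,0,0]],
    [255,[31,-35.8,0],[0,0,0]],
    [255,[31,-35.8,0],[0,0,0]],
    [255,[28,-32.4,0],[0,0,0]]
  ]
}}

```text
time_s: 23.25
ee_pos: [458.1, -236.2, 120.6]
ee_rot: [-179.9, 0.1, 178.5]
force: [0.8, -0.6, 0.2]
gripper_width: 12.5
gripper_force: 15.0
```

Call:
{"api": "servo_tool", "payload": {
  "steps": [
    [255,[15,-17.3,0],[0,0,0]],
    [255,[7.5,-8.9,0],[0,0,0]],
    [255,[0,0,20],[0,0,0]],
    [255,[0,0,25],[0,0,0]],
    [255,[0,0,15],[0,0,0]],
    [255,[0,0,0],[0,0,0]],
    [255,[0,0,0],[0,0,0]],
    [255,[0,0,0],[0,0,0]],
    [255,[0,0,0],[0,0,0]],
    [255,[0,0,0],[0,0,0]]
  ]
}}

```text
time_s: 24.25
ee_pos: [436.7, -260.6, 60.0]
ee_rot: [-180.0, 0.1, 178.5]
force: [0.2, -0.2, 0.7]
gripper_width: 12.6
gripper_force: 15.0
```

```bash
python3 go.py 436.2 -260.3 32.3 178.5;  python3 - <<'E'
from h import *
f=cams.grab_frame("scene")
cv2.imwrite("pics/c3.png",cv2.resize(cv2.cvtColor(f["color"],cv2.COLOR_RGB2BGR)[190:340,210:390],None,fx=4,fy=4))
E
```

```text
t 24.25 pos [ 436.7 -260.6   60. ] rot [-1.7996e+02  8.0000e-02  1.7853e+02] F [ 0.2 -0.2  0.7] w 12.6 q [ -32.   23.  112.    0.   45. -121.]
turn z 0.0005 shift [ 0.5  0.2 27.7]
```

View pics/c3.png

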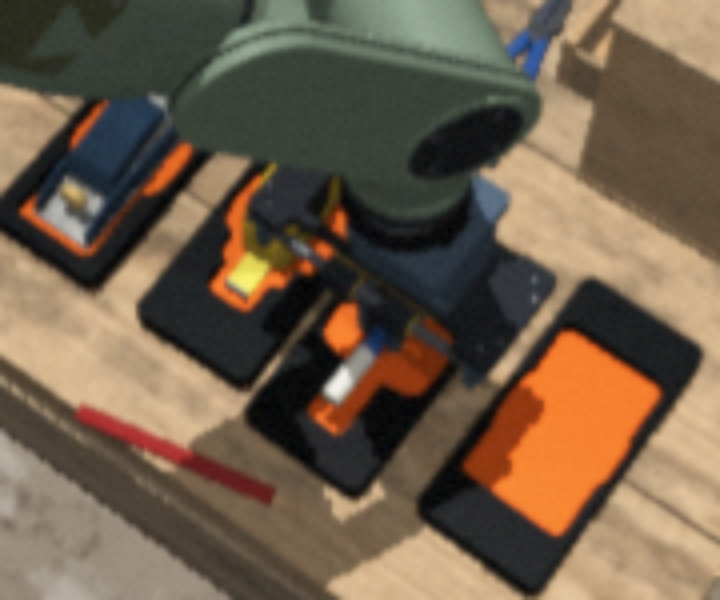

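Call:
{"api": "servo_tool", "payload": {
  "steps": [
    [255,[0.4,0.2,6],[0,0,0]],
    [255,[0,0,8],[0,0,0]],
    [255,[0,0,6],[0,0,0]],
    [255,[0,0,4],[0,0,0]],
    [255,[0,0,2.5],[0,0,0]],
    [255,[0,0,0.7],[0,0,0]],
    [255,[0,0,0],[0,0,0]],
    [255,[0,0,0],[0,0,0]],
    [255,[0,0,0],[0,0,0]],
    [255,[0,0,0],[0,0,0]]
  ]
}}

```text
time_s: 25.3
ee_pos: [435.5, -260.0, 32.2]
ee_rot: [180.0, -0.0, 178.5]
force: [-2.5, 2.2, 5.0]
gripper_width: 12.7
gripper_force: 15.0
```

```bash
python3 go.py 436.2 -260.3 32.3 178.5
```

```text
t 25.3 pos [ 435.5 -260.    32.2] rot [ 1.7998e+02 -3.0000e-02  1.7852e+02] F [-2.5  2.2  5. ] w 12.7 q [ -32.   25.  114.    0.   41. -121.]
turn z 0.0004 shift [-0.7 -0.3 -0.1]
```

Call:
{"api": "servo_tool", "payload": {
  "steps": [
    [200,[0,0,0],[0,0,0]],
    [160,[0,0,0],[0,0,0]],
    [160,[0,0,0],[0,0,0]],
    [160,[0,0,0],[0,0,0]],
    [160,[0,0,0],[0,0,0]],
    [160,[0,0,-10],[0,0,0]],
    [160,[0,0,-30],[0,0,0]],
    [0,[0,0,-40],[0,0,0.1]],
    [0,[0,0,-20],[0,0,0]],
    [0,[0,0,0],[0,0,0]]
  ]
}}

```text
time_s: 26.3
ee_pos: [437.8, -261.4, 135.9]
ee_rot: [-179.8, 0.4, 172.8]
force: [-0.3, 1.1, 0.2]
gripper_width: 55.2
gripper_force: 0.0
```

```bash
python3 go.py 657.6 -117 70 173.3
```

```text
t 26.3 pos [ 437.8 -261.4  135.9] rot [-179.81    0.42  172.79] F [-0.3  1.1  0.2] w 55.2 q [ -32.   17.  107.    0.   55. -115.]
turn z -0.0088 shift [-201.5  169.1   65.9]
```

Call:
{"api": "servo_tool", "payload": {
  "steps": [
    [0,[-33.6,28.1,0],[0,0,-0.009]],
    [0,[-33.6,28.1,0],[0,0,0]],
    [0,[-33.6,28.1,0],[0,0,0]],
    [0,[-33.6,28.1,0],[0,0,0]],
    [0,[-33.6,28.1,0],[0,0,0]],
    [0,[-33.6,28.1,0],[0,0,0]],
    [0,[0,0,30],[0,0,0]],
    [0,[0,0,30],[0,0,0]],
    [0,[0,0,0],[0,0,0]],
    [0,[0,0,0],[0,0,0]]
  ]
}}

```text
time_s: 27.3
ee_pos: [655.4, -116.6, 71.4]
ee_rot: [180.0, -0.1, 173.3]
force: [0.5, -1.0, 0.7]
gripper_width: 91.7
gripper_force: 0.0
```

Call:
{"api": "servo_tool", "payload": {
  "steps": [
    [0,[0,0,10],[0,0,0]],
    [0,[0,0,10],[0,0,0]],
    [0,[0,0,0],[0,0,0]],
    [0,[0,0,0],[0,0,0]],
    [0,[0,0,0],[0,0,0]],
    [0,[0,0,0],[0,0,0]],
    [0,[0,0,0],[0,0,0]],
    [0,[0,0,0],[0,0,0]],
    [0,[0,0,0],[0,0,0]],
    [0,[0,0,0],[0,0,0]]
  ]
}}

```text
time_s: 28.3
ee_pos: [655.9, -116.6, 52.0]
ee_rot: [180.0, 0.0, 173.3]
force: [0.3, -0.0, -0.0]
gripper_width: 91.0
gripper_force: 0.0
```

```bash
python3 go.py 657.6 -117.3 36.5 173.3
```

```text
t 28.3 pos [ 655.9 -116.6   52. ] rot [180.     0.   173.31] F [ 0.3 -0.  -0. ] w 91.0 q [-11.  35.  90.   0.  55. -94.]
turn z 0.0002 shift [-1.7 -0.5 15.5]
```

Call:
{"api": "servo_tool", "payload": {
  "squeeze": 20,
  "steps": [
    [0,[-1.7,-0.5,7],[0,0,0]],
    [0,[0,0,6],[0,0,0]],
    [0,[0,0,2.5],[0,0,0]],
    [60,[0,0,0],[0,0,0]],
    [255,[0,0,0],[0,0,0]],
    [255,[0,0,0],[0,0,0]],
    [255,[0,0,0],[0,0,0]],
    [255,[0,0,0],[0,0,0]],
    [255,[0,0,0],[0,0,0]],
    [255,[0,0,0],[0,0,0]]
  ]
}}

```text
time_s: 29.3
ee_pos: [657.7, -117.3, 36.8]
ee_rot: [180.0, 0.0, 173.3]
force: [0.3, -0.4, 1.8]
gripper_width: 60.3
gripper_force: 20.0
```

```bash
python3 go.py 449.4 -385 120 178.5
```

```text
t 29.3 pos [ 657.7 -117.3   36.8] rot [1.7999e+02 3.0000e-02 1.7330e+02] F [ 0.3 -0.4  1.8] w 60.3 q [-11.  36.  91.   0.  53. -94.]
turn z -0.0907 shift [ 201.2 -273.1  -83.2]
```

Call:
{"api": "servo_tool", "payload": {
  "steps": [
    [255,[0,0,-12],[0,0,0]],
    [255,[0,0,-35],[0,0,0]],
    [255,[0,0,-33],[0,0,-0.0907]],
    [255,[25,0,0],[0,0,0]],
    [255,[40,-5,0],[0,0,0]],
    [255,[40,-10,0],[0,0,0]],
    [255,[40,-20,0],[0,0,0]],
    [255,[35,-30,0],[0,0,0]],
    [255,[21.2,-40,0],[0,0,0]],
    [255,[0,-45,0],[0,0,0]]
  ]
}}

```text
time_s: 30.3
ee_pos: [449.2, -261.8, 117.5]
ee_rot: [179.9, -0.1, 178.5]
force: [1.6, 0.3, -0.9]
gripper_width: 60.6
gripper_force: 20.0
```

Call:
{"api": "servo_tool", "payload": {
  "steps": [
    [255,[0,-45,0],[0,0,0]],
    [255,[0,-40,0],[0,0,0]],
    [255,[0,-25,0],[0,0,0]],
    [255,[0,-13.1,0],[0,0,0]],
    [255,[0,0,20],[0,0,0]],
    [255,[0,0,22],[0,0,0]],
    [255,[0,0,10],[0,0,0]],
    [255,[0,0,0],[0,0,0]],
    [255,[0,0,0],[0,0,0]],
    [255,[0,0,0],[0,0,0]]
  ]
}}

```text
time_s: 31.3
ee_pos: [450.1, -385.3, 65.7]
ee_rot: [-179.9, 0.1, 178.5]
force: [-0.8, -0.5, 0.3]
gripper_width: 60.4
gripper_force: 20.0
```

Call:
{"api": "servo_tool", "payload": {
  "steps": [
    [255,[0,0,0],[0,0,0]],
    [255,[0,0,0],[0,0,0]],
    [255,[0,0,0],[0,0,0]],
    [255,[0,0,0],[0,0,0]],
    [255,[0,0,0],[0,0,0]],
    [255,[0,0,0],[0,0,0]],
    [255,[0,0,0],[0,0,0]],
    [255,[0,0,0],[0,0,0]],
    [255,[0,0,0],[0,0,0]],
    [255,[0,0,0],[0,0,0]]
  ]
}}

```text
time_s: 32.3
ee_pos: [449.3, -385.0, 64.5]
ee_rot: [180.0, 0.0, 178.5]
force: [0.2, -0.2, -0.6]
gripper_width: 60.5
gripper_force: 20.0
```

```bash
python3 go.py 449.4 -385 44.8 178.5;  python3 - <<'E'
from h import *
f=cams.grab_frame("scene")
cv2.imwrite("pics/c4.png",cv2.resize(cv2.cvtColor(f["color"],cv2.COLOR_RGB2BGR)[190:350,210:410],None,fx=3.7,fy=3.7))
E
```

```text
t 32.3 pos [ 449.3 -385.    64.5] rot [179.99   0.   178.5 ] F [ 0.2 -0.2 -0.6] w 60.5 q [ -42.   29.  100.    0.   51. -130.]
turn z 0.0 shift [-0.1  0.  19.7]
```

View pics/c4.png

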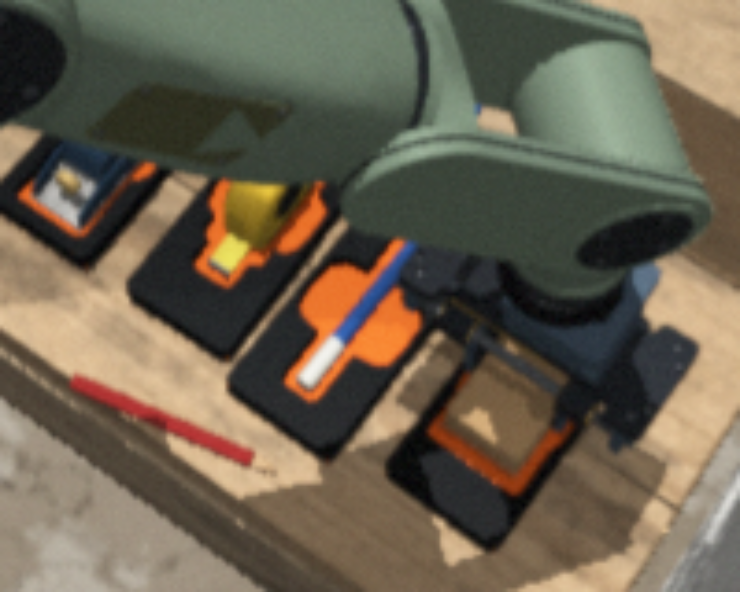

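Call:
{"api": "servo_tool", "payload": {
  "steps": [
    [255,[0,0,5],[0,0,0]],
    [255,[0,0,5],[0,0,0]],
    [255,[0,0,4],[0,0,0]],
    [255,[0,0,3],[0,0,0]],
    [255,[0,0,2],[0,0,0]],
    [255,[0,0,0.5],[0,0,0]],
    [255,[0,0,0],[0,0,0]],
    [255,[0,0,0],[0,0,0]],
    [255,[0,0,0],[0,0,0]],
    [255,[0,0,0],[0,0,0]]
  ]
}}

```text
time_s: 33.35
ee_pos: [449.4, -385.1, 45.1]
ee_rot: [-180.0, 0.0, 178.5]
force: [0.2, -0.5, -0.2]
gripper_width: 60.4
gripper_force: 20.0
```

```bash
python3 go.py 449.4 -385 44.8 178.5
```

```text
t 33.35 pos [ 449.4 -385.1   45.1] rot [-1.8000e+02  1.0000e-02  1.7851e+02] F [ 0.2 -0.5 -0.2] w 60.4 q [ -42.   30.  101.    0.   49. -130.]
turn z 0.0001 shift [-0.   0.1  0.3]
```

Call:
{"api": "servo_tool", "payload": {
  "steps": [
    [255,[0,0,0.5],[0,0,0]],
    [255,[0,0,0.5],[0,0,0]],
    [255,[0,0,0],[0,0,0]],
    [255,[0,0,0],[0,0,0]],
    [255,[0,0,0],[0,0,0]],
    [255,[0,0,0],[0,0,0]],
    [255,[0,0,0],[0,0,0]],
    [255,[0,0,0],[0,0,0]],
    [255,[0,0,0],[0,0,0]],
    [255,[0,0,0],[0,0,0]]
  ]
}}

```text
time_s: 34.35
ee_pos: [449.4, -385.1, 44.8]
ee_rot: [-180.0, 0.0, 178.5]
force: [-0.6, 0.8, 5.8]
gripper_width: 60.6
gripper_force: 20.0
```

```bash
python3 go.py 449.4 -385 44.8 178.5
```

```text
t 34.35 pos [ 449.4 -385.1   44.8] rot [-1.7999e+02  3.0000e-02  1.7850e+02] F [-0.6  0.8  5.8] w 60.6 q [ -42.   30.  101.    0.   49. -130.]
turn z 0.0 shift [-0.   0.1 -0. ]
```

Call:
{"api": "servo_tool", "payload": {
  "steps": [
    [60,[0,0,0],[0,0,0]],
    [40,[0,0,0],[0,0,0]],
    [0,[0,0,0],[0,0,0]],
    [0,[0,0,0],[0,0,0]],
    [0,[0,0,-8],[0,0,0]],
    [0,[0,0,-30],[0,0,0]],
    [0,[0,0,-45],[0,0,0]],
    [0,[0,0,-48],[0,0,0]],
    [0,[0,0,-48],[0,0,0]],
    [0,[0,0,-48],[0,0,0]]
  ]
}}

```text
time_s: 35.35
ee_pos: [449.0, -384.8, 273.7]
ee_rot: [-180.0, 0.0, 178.5]
force: [1.3, -0.8, 0.5]
gripper_width: 91.3
gripper_force: 0.0
```

Call:
{"api": "servo_tool", "payload": {
  "steps": [
    [0,[0,0,-48],[0,0,0]],
    [0,[0,0,-30],[0,0,0]],
    [0,[0,45,0],[0,0,0]],
    [0,[0,48,0],[0,0,0]],
    [0,[0,48,0],[0,0,0]],
    [0,[0,48,0],[0,0,0]],
    [0,[0,48,0],[0,0,0]],
    [0,[0,48,0],[0,0,0]],
    [0,[0,48,0],[0,0,0]],
    [0,[0,48,0],[0,0,0]]
  ]
}}

```text
time_s: 36.35
ee_pos: [458.7, -2.3, 349.8]
ee_rot: [180.0, 0.1, 178.5]
force: [2.1, -0.5, 0.6]
gripper_width: 91.2
gripper_force: 0.0
```

Call:
{"api": "servo_tool", "payload": {
  "steps": [
    [0,[0,48,0],[0,0,0]],
    [0,[0,48,0],[0,0,0]],
    [0,[0,48,0],[0,0,0]],
    [0,[0,48,0],[0,0,0]],
    [0,[0,48,0],[0,0,0]],
    [0,[0,48,0],[0,0,0]],
    [0,[0,40,0],[0,0,0]],
    [0,[0,0,0],[0,0,0]],
    [0,[0,0,0],[0,0,0]],
    [0,[0,0,0],[0,0,0]]
  ]
}}

```text
time_s: 37.35
ee_pos: [467.7, 322.7, 349.5]
ee_rot: [-180.0, 0.0, 178.5]
force: [0.1, -0.1, 0.3]
gripper_width: 91.1
gripper_force: 0.0
```

```bash
python3 go.py 449 345 340 178; python3 - <<'E'
from h import *
H={"block":(449.4,-385,-1.4,20,45),"plane":(451.8,-32.2,0,15,75),"tape":(467.6,-155.5,1,60,90),"marker":(436.2,-260.3,-1.5,12,30)}
for c in ("top","scene"):
    f=cams.grab_frame(c); P=cloud(f)
    cv2.imwrite(f"pics/end_{c}.png",cv2.resize(cv2.cvtColor(f["color"],cv2.COLOR_RGB2BGR)[200:340,220:450],None,fx=3.4,fy=3.4))
    for n,(x,y,t0,a,b) in H.items():
        o=outline_of(f,n+"_mid")
        if not o: print(c,n,"none"); continue
        q=P[o[0]["pixels"]]; q=q[(q[:,2]>a)&(q[:,2]<b)]
        (cx,cy),(w,h),t=cv2.minAreaRect(q[:,:2].astype(np.float32)); t=t if w>h else t+90
        print(c,n,round(o[0]["confidence"],2),len(q),"off",np.round([cx-x,cy-y],1),np.round([w,h],1),round((t+90)%180-90,1),"z",np.round(np.percentile(q[:,2],[50,90,97]),1))
E
```

```text
t 37.35 pos [467.7 322.7 349.5] rot [-1.7998e+02  2.0000e-02  1.7846e+02] F [ 0.1 -0.1  0.3] w 91.1 q [ 33.  15.  78.  -0.  87. -55.]
turn z 0.0081 shift [19.5 21.7  9.5]
top block 0.83 1289 off [-0.2  0.3] [ 61.9 108.2] -0.9 z [38.1 41.1 42.5]
top plane 0.73 1252 off [-0.9 -0.6] [ 45.7 158.5] -0.6 z [46.9 56.  57.9]
top tape 0.71 417 off [3.6 0.3] [60.  35.6] 0.2 z [69.6 73.5 75.5]
top marker 0.89 318 off [-0.3  0.8] [ 14.7 130. ] -2.0 z [20.6 23.3 24.6]
scene block 0.71 1049 off [-1.7 -0.5] [ 61.5 112. ] -1.7 z [37.2 40.3 42. ]
scene plane 0.66 887 off [-1.9  3.3] [155.6  58. ] 0.3 z [41.5 56.  58.5]
scene tape 0.66 266 off [ 2.5 -1.5] [36.4 60.1] -0.2 z [69.3 73.9 76. ]
scene marker 0.54 237 off [-1.4  0. ] [ 14.2 132.7] -1.5 z [20.5 23.6 25.6]
```

View pics/end_top.png

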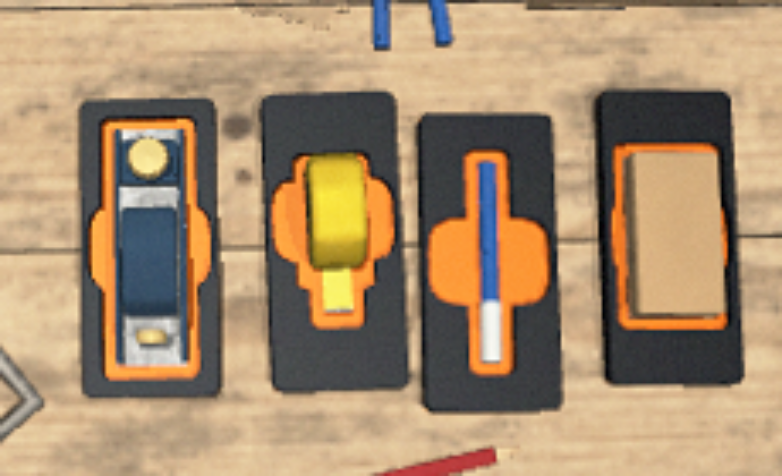

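The end picture shows all four tools lying in their pockets: plane at about (150, 245), tape at (337, 230), marker at (488, 262), block at (675, 235). Their heights and offsets fit the homes.

```bash
python3 -c "
from workcell import ticket; print(ticket.job_done())"
```

```text
the job is handed in; nothing more can be done
None
```

The job is handed in: the plane, sanding block, tape measure and marker were each set down in their own pockets, and the final camera check measured all four within about 4 mm in plan and 2° of their places, with heights as expected (the hand-in gave no verdict back).

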